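# Put away the stack of chromatography supplies

### The arm

A 6-joint arm with a two-finger parallel gripper is mounted at the origin on the work surface. World frame = base frame: x ahead of the robot, y to its left, z up, the work surface at z = 0. Lengths are in mm, angles in degrees, forces in N, time in s.
With the tool pointing down it reaches from about 300 to 950 mm from the base axis. Payload 3.1 kg.
Tool frame: the origin (TCP) lies at the very end of the fingers, on their centre line; the grasp point (between the pads) lies 19 mm behind it; z points along the fingers, y is the line along which they close (so a half turn about z gives the same grasp; the last joint's range is limited). The gripper opens to 85 mm and grips with 20 to 120 N. Pads are 22 mm wide; open, the fingers measure 114 mm over their backs; the gripper's body (76 mm by 85 mm) begins 54 mm behind the grasp point. The pads swing forward as they close: fully open they stand 13 mm farther back than shut.
Start: joints at [-67.076, 17.653, 93.61, -0, 68.738, -3.994], TCP at [282.918, -557.305, 231.272] pointing down, gripper open.
Joint ranges: [-175.34, 175.34], [-45.06, 112.39], [2.9, 150.54], [-68.45, 248.45], [3.09, 151.38], [-168.51, 168.51]. Speed limits (degrees/s): [159.86, 159.86, 180, 180, 180, 180].

### API

Orientations are given as [roll, pitch, yaw] about the fixed x, y, z axes, in that order (R = Rz(yaw) Ry(pitch) Rx(roll)).
In Python, from bench import * gives the robot as it stands. The module is installed in compiled form; this text tells all that it offers. Calls block until the motion is done:
- reach(position, orientation): joint-space move of the TCP to a pose.
- movel(position, v=150, rot=None, f_stop=None): straight line of the TCP; rot=None keeps the orientation; v is the mean speed in mm/s. With f_stop (N) it stops when the force on the tool has changed by that much, and returns True; else False.
- move_j(angles): joint-space move.
- command_gripper(opening, f_grip=None): finger opening in mm; f_grip is the grip in N (None keeps the last); returns when the fingers have stopped.
- sleep(seconds).
- solve_ik(position, orientation): joint angles nearest the present ones, or None.
- get_image(name): name is "scene" or "top" or "wrist"; returns (picture, depth): 420x560x3 uint8, red, green, blue; 420x560 float32, mm along the optical axis (not along the pixel's ray), 0 where there is no reading.
- camera_params(name): a dict with "fx", "fy", "cx", "cy" (pixels), "pose" (4x4, takes a point from camera to world coordinates); the wrist camera has in their place "hand_eye" (4x4, takes a point from camera to tool coordinates, whose origin is the TCP and whose axes are the flange's). Camera axes: x right, y down, z forward; pixel columns grow to the right and rows downward; lengths in mm; the calibration is good to about 2 mm. A picture is of the moment at which its call begins: read the wrist's pose just before it. camera_params takes no time and is no camera call.
A pose or a line that the arm cannot do raises Unreachable and nothing moves.
- close_job(): hands the job in; it is judged then, once.
Readings, each from a call of its own:
- get_time(): time.
- get_joint_positions(): joint angles.
- get_qd(): joint speeds.
- get_joint_torque(): joint torques, N m.
- get_position(): TCP position.
- get_ee_rot(): TCP orientation.
- get_force(): force on the tool from outside, world axes, zero at the start.
- get_torque(): the same for the moment, N m.
- get_opening(): finger opening in mm.
- get_finger_force(): force on a finger pad.
Only numpy, scipy, OpenCV 4.12 (cv2) and the standard library are available. Lean on these libraries where they do the work, as an engineer would, in place of code of your own. Each camera call takes 0.05 s, during which the arm holds its last target. There are 200 camera calls.

### The job

Take the stack of supplies apart from the top down, lifting off one thing at a time, and put each away: the round tin in the round dish, the small white box in the small rectangular tray, and the vial block in the long tray, each flat on its floor inside the rim. Lay the long grey column case in the sloped rack and bring it all the way down the slope, so that its end rests against the stop. Leave everything released and at rest.

Things in the scene. Friction and masses are not known exactly. Their poses are not given: they have to be found in the camera images.
- vial_block: Bottom of the stack: aluminium vial block, 170 x 60 x 30 mm, with dark dots (27 shallow vial places) on top. Origin: centre of its underside; x along the 170 mm, y along the 60 mm, z up. It lies on the bench, the long side roughly across the robot's view (yaw about 90 degrees, +-23). 0.28 to 0.46 kg.
- column_case: Middle of the stack: long grey plastic column case, 130 x 44 x 30 mm, shut, lying along the vial block's top. Origin: centre of its underside; x along the 130 mm, y along the 44 mm, z up. About 0.1 to 0.21 kg.
- cartridge_box: On top of the column case, towards one end of it: small white plastic cartridge box, 46 x 40 x 34 mm. Origin: centre of its underside; x along the 46 mm (nearly along the case), y along the 40 mm, z up. 0.08 kg. The tin stands beside it, about 25 mm away, on the other half of the case.
- septum_tin: On top of the column case, towards its other end: round steel septum tin, 42 mm diameter, 34 mm tall. Origin: centre of its underside; z up; its yaw is arbitrary and means nothing. About 0.1 kg.
- long_tray: Place of the vial block: fixed long white tray with a light grey floor, inside 194 x 84 mm, floor 5 mm above the bench, low rim 5 mm thick whose top is 11 mm above the bench. Origin: centre of its underside on the bench; x along the 194 mm, y along the 84 mm. To the robot's left or right; the sloped rack is on the other side.
- sloped_rack: Fixed white rack, a lane falling 0.21 rad towards +x to a grey stop. Origin: on the bench under the lane's middle; x level towards the stop, y across, z up. Lane floor 35 mm up at the origin, 220 mm long, 62 mm between walls (6 thick, 8 high over the floor). Stop: 40 high, its face 110 mm down the slope from the middle. Friction holds the case: push or guide it down.
- square_tray: Place of the cartridge box: fixed small grey rectangular tray, inside 66 x 60 mm, floor 5 mm above the bench, rim 5 mm thick with its top 11 mm above the bench. Origin: centre of its underside; x along the 66 mm, y along the 60 mm.
- round_dish: Place of the tin: fixed small grey round dish, inside diameter 62 mm, floor 5 mm above the bench, rim 5 mm thick with its top 11 mm above the bench. Origin: centre of its underside.
There are look-alikes about, which are no part of the job. What is shaped like the cartridge_box but blue or red is not meant. Leave any red look-alike of the column_case alone.

How it is judged:
By the outcome, as a careful person would: the job done as asked, in the order asked, and still so for the second after the job is handed in, with the robot touching nothing.
It also fails if it takes over 106 s, if anything falls off the work surface, if the arm or the gripper's body presses on something with over 40 N, if the wrist force passes 120 N, or if a joint passes its speed limit or range.

## Working session

There is one attempt and no reset: what is moved stays moved. The work goes in short steps, each a Python script; the robot and the scene stay as the last script left them, time stands still between calls to the robot, and variables do not carry over. Pictures are saved under pics/ and viewed, at most 14 in all, crops included, and the job is handed in when it is done.

```bash
mkdir -p pics; cat > h.py <<'E'
from bench import *
import numpy as np, cv2
def snap(n,f):
    im,d=get_image(n); np.savez(f'pics/{f}.npz',im=im,d=d); cv2.imwrite(f'pics/{f}.png',im[:,:,::-1]); return im,d
def cloud(n,d,T=None):
    p=camera_params(n); P=p["pose"] if T is None else T
    P=np.array(P); v,u=np.mgrid[0:d.shape[0],0:d.shape[1]]
    c=np.stack([(u-p["cx"])/p["fx"]*d,(v-p["cy"])/p["fy"]*d,d,np.ones_like(d)],-1)
    w=(c@P.T)[...,:3]; w[d<=0]=np.nan; return w
E
python3 - <<'E'
from h import *
a,d=snap("top","top0"); b,e=snap("scene","scene0")
print(np.array(camera_params("top")["pose"]).round(2), camera_params("top")["fx"])
cv2.imwrite('pics/both.png',cv2.resize(np.hstack([a,b])[:,:,::-1],(800,300)))
E
```

```text
[[ 1.0000e-02 -9.9000e-01  1.3000e-01  3.3447e+02]
 [-1.0000e+00 -1.0000e-02 -3.0000e-02  1.5700e+01]
 [ 3.0000e-02 -1.3000e-01 -9.9000e-01  9.4940e+02]
 [ 0.0000e+00  0.0000e+00  0.0000e+00  1.0000e+00]] 397.3886893709207
```

View pics/top0.png

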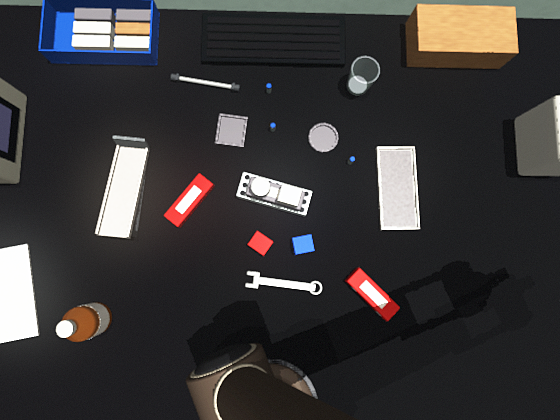

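View pics/scene0.png

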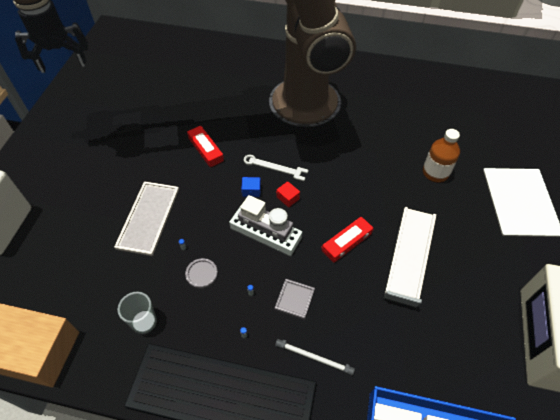

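Top view: the tin is at (262,187) and the white box at (291,197), both on the grey case and dotted block. The rack is at (122,190) with its stop at (130,140). The long tray is at (398,188), the square tray at (231,130) and the dish at (323,137).

Look-alikes:
- **Case:** red cases at (189,199) and (373,293).
- **Box:** red box at (260,243) and blue box at (303,244).

I choose the white box and the grey case in the stack.

```bash
python3 - <<'E'
from h import *
z=np.load('pics/top0.npz'); im,d=z['im'],z['d']; w=cloud("top",d); Z=w[...,2]
def rect(m,name):
    n,l,s,c=cv2.connectedComponentsWithStats(m.astype(np.uint8))
    for i in range(1,n):
        if s[i,4]<40: continue
        P=w[l==i]; r=cv2.minAreaRect(P[:,:2].astype(np.float32))
        print(name,s[i,:5],'z',np.percentile(P[:,2],[5,50,95]).round(1),'rect',np.round(r[0],1),np.round(r[1],1),round(r[2],1))
box=np.zeros(Z.shape,bool)
def reg(a,b,c,e): m=np.zeros(Z.shape,bool); m[b:e,a:c]=1; return m
S=reg(225,160,325,225)
print('bench z',np.nanmedian(Z[reg(200,90,300,110)]))
rect(S&(Z>85),'top'); rect(S&(Z>52)&(Z<70),'case'); rect(S&(Z>52),'case+');rect(S&(Z>18),'all')
g=im.max(2)
for n,R in dict(long=(370,140,425,235),sq=(210,108,252,152),dish=(303,118,343,156)).items():
    rect(reg(*R)&(g>60),n)
R=reg(90,130,155,245); rect(R&(Z>12),'rack'); rect(R&(Z>38+20),'x')
for v in range(135,240,8):
    print(v,[(int(w[v,u,0]),int(w[v,u,1]),int(Z[v,u])) for u in range(96,152,6)])
a=cv2.resize(im[155:230,225:325],(800,600),interpolation=cv2.INTER_CUBIC)
cv2.imwrite('pics/c1.png',a[:,:,::-1])
b=cv2.resize(im[125:245,85:165],None,fx=5,fy=5,interpolation=cv2.INTER_CUBIC); cv2.imwrite('pics/c2.png',b[:,:,::-1])
E
```

```text
bench z 0.314156415910702
top [251 178  19  19 291] z [91.4 94.3 96.6] rect [491.8  26.2] [39.5 39.6] 1.0
top [278 184  25  23 388] z [90.9 94.2 96.9] rect [475.1 -39. ] [46.2 40.1] 74.4
case [246 177  60  34 450] z [55.7 60.1 63.5] rect [484.   -8.6] [129.9  44.7] 74.2
case+ [ 246  177   60   34 1166] z [57.5 92.4 96.4] rect [484.   -8.6] [129.9  44.7] 74.2
all [ 237  172   76   44 1861] z [28.1 60.2 96. ] rect [488.   -7.1] [170.   61.1] 75.0
long [ 375  146   46   85 3337] z [nan nan nan] rect [ 512.6 -308.9] [210.2  97.8] 2.1
sq [214 113  34  34 920] z [nan nan nan] rect [650.1 100.7] [73.9 82.1] 83.2
dish [308 122  31  31 725] z [nan nan nan] rect [ 642.3 -125.7] [64.1 70. ] 44.0
rack [  95  136   55  103 3454] z [15.8 38.3 57.7] rect [497.7 340.4] [ 76.1 232.6] 84.6
x [ 95 218   7  18  58] z [58.4 62.1 66.2] rect [404.3 381.3] [10.2 37.7] 87.3
x [124 223   8  15  54] z [58.5 62.1 66.3] rect [397.2 318.6] [13.4 32.4] 82.8
135 [(631, 427, 0), (631, 412, 1), (631, 397, 2), (632, 384, 0), (632, 369, 1), (633, 355, 0), (633, 340, 0), (632, 325, 2), (633, 311, 0), (634, 297, 0)]
143 
[... 1390 characters left out ...]
0, 316, 46), (455, 316, 4), (456, 303, 0), (456, 288, 0)]
215 [(436, 415, 0), (430, 378, 56), (431, 367, 48), (431, 354, 49), (431, 341, 46), (431, 328, 47), (431, 312, 54), (436, 314, 4), (437, 302, 0), (437, 287, 3)]
223 [(417, 414, 0), (412, 378, 53), (412, 366, 50), (413, 352, 51), (413, 339, 52), (413, 326, 50), (413, 311, 55), (417, 314, 2), (418, 301, 0), (418, 287, 0)]
231 [(393, 384, 67), (394, 376, 54), (394, 363, 53), (394, 350, 55), (395, 337, 53), (395, 324, 53), (396, 315, 41), (399, 315, -3), (399, 299, 2), (399, 286, 0)]
239 [(379, 412, -2), (379, 397, 0), (379, 383, 0), (379, 368, 2), (379, 356, -1), (379, 341, 0), (379, 325, 5), (380, 314, -1), (380, 299, 0), (380, 284, 2)]
```

View pics/c1.png

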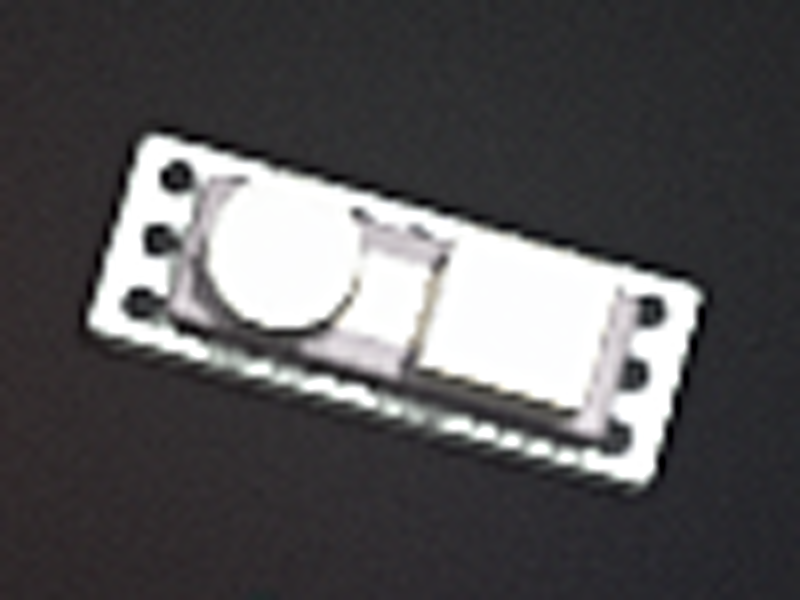

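View pics/c2.png

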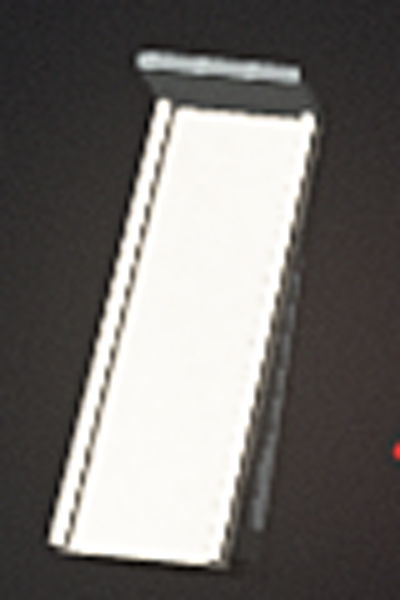

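```bash
python3 - <<'E'
from h import *
z=np.load('pics/top0.npz'); im,d=z['im'],z['d']; p=camera_params("top"); T=np.array(p["pose"]); w=cloud("top",d)
g=im.max(2)
def onp(uv,h):
    uv=np.asarray(uv,float); r=np.c_[(uv[:,0]-p["cx"])/p["fx"],(uv[:,1]-p["cy"])/p["fy"],np.ones(len(uv))]@T[:3,:3].T
    return (T[:3,3]+r*((h-T[2,3])/r[:,2])[:,None])[:,:2]
for n,(a,b,c,e) in dict(long=(370,140,425,235),sq=(210,108,252,152),dish=(303,118,343,156)).items():
    m=(g[b:e,a:c]>60).astype(np.uint8); nn,l,s,_=cv2.connectedComponentsWithStats(m); k=1+s[1:,4].argmax()
    v,u=np.nonzero(l==k); P=onp(np.c_[u+a,v+b],9).astype(np.float32)
    r=cv2.minAreaRect(P); print(n,np.round(r[0],1),np.round(r[1],1),round(r[2],1),'mean',P.mean(0).round(1),'eqdiam',round(2*cv2.minEnclosingCircle(P)[1],1))
# rack floor plane
m=np.zeros(g.shape,bool)
for v in range(160,232):
    uc=int(round(np.interp(v,[160,232],[131,112]))); m[v,uc-12:uc+13]=1
P=w[m]; A=np.c_[P[:,:2],np.ones(len(P))]; k=np.linalg.lstsq(A,P[:,2],rcond=None)[0]
print('plane',k,'slope',np.degrees(np.arctan(np.hypot(*k[:2]))),'downdir',np.degrees(np.arctan2(-k[1],-k[0])), 'resid',np.std(P[:,2]-A@k))
ex=-k[:2]/np.hypot(*k[:2])
M=np.zeros(g.shape,bool);M[130:245,90:155]=1; Q=w[M]; Q=Q[Q[:,2]>10]
# walls: points above floor plane by >4, excluding stop
h=Q[:,2]-np.c_[Q[:,:2],np.ones(len(Q))]@k; 
for side in (0,1):
    q=Q[(Q[:,0]<575)]; q=np.array([[x,y] for x in range(400,570,12) for y in [np.sort(q[abs(q[:,0]-x)<6][:,1])[[0,-1][side]]]])
    f=np.polyfit(q[:,0],q[:,1],1); print('edge',side,'y@490',np.polyval(f,490),'deg',np.degrees(np.arctan(f[0])))
print('x range',np.percentile(Q[:,0],[0.3,99.7]))
print('stop pts',Q[h>20][:,0].min() if (h>20).any() else None, Q[h>20].mean(0))
print(get_ee_rot(), get_time())
for y in (74.5,-105.5): print(y,solve_ik([490,26,120],[180,0,y]))
for y in (-5.5,174.5): print(y,solve_ik([520,340,120],[180,12*(1 if y<0 else -1),y]))
E
```

```text
long [ 510.5 -305.6] [206.5  99.4] 1.5 mean [ 509.7 -306.5] eqdiam 226.5
sq [648.5 100.1] [71.8 78.3] 83.1 mean [648.2 100. ] eqdiam 103.5
dish [ 633.3 -125.7] [73.3 75.1] 45.8 mean [ 633.6 -125.7] eqdiam 76.5
 ** On entry to DLASCL parameter number  4 had an illegal value
 ** On entry to DLASCL parameter number  4 had an illegal valueTraceback (most recent call last):
  File "<stdin>", line 15, in <module>
    x, resids, rank, s = _umath_linalg.lstsq(a, b, rcond,
                         ~~~~~~~~~~~~~~~~~~~^^^^^^^^^^^^^
                                             signature=signature)
                                             ^^^^^^^^^^^^^^^^^^^^
    raise LinAlgError("SVD did not converge in Linear Least Squares")
numpy.linalg.LinAlgError: SVD did not converge in Linear Least Squares
```

```bash
python3 - <<'E'
from h import *
z=np.load('pics/top0.npz'); im,d=z['im'],z['d']; w=cloud("top",d); g=im.max(2)
m=np.zeros(g.shape,bool)
for v in range(160,232):
    uc=int(round(np.interp(v,[160,232],[131,112]))); m[v,uc-12:uc+13]=1
P=w[m]; P=P[np.isfinite(P[:,2])]; A=np.c_[P[:,:2],np.ones(len(P))]; k=np.linalg.lstsq(A,P[:,2],rcond=None)[0]
print('plane',k,'slope',np.degrees(np.arctan(np.hypot(*k[:2]))),'downdir',np.degrees(np.arctan2(-k[1],-k[0])), 'resid',np.std(P[:,2]-A@k))
M=np.zeros(g.shape,bool);M[130:245,90:155]=1; Q=w[M]; Q=Q[Q[:,2]>10]
h=Q[:,2]-np.c_[Q[:,:2],np.ones(len(Q))]@k
for side in (0,1):
    q=Q[(h>4)]; q=np.array([[x,np.sort(q[abs(q[:,0]-x)<8][:,1])[[2,-3][side]]] for x in range(410,570,12)])
    f=np.polyfit(q[:,0],q[:,1],1); print('edge',side,'y@490',np.polyval(f,490),'deg',np.degrees(np.arctan(f[0])))
print('x range',np.percentile(Q[:,0],[0.3,99.7]))
s=Q[h>20]; print('stop',s.mean(0),s.min(0),s.max(0))
print(get_ee_rot(), get_time())
for y in (74.5,-105.5): print(y,solve_ik([490,26,120],[180,0,y]))
for y in (-5.5,174.5): print(y,solve_ik([520,340,120],[180,12*(1 if y<0 else -1),y]))
E
```

```text
plane [-2.11632599e-01  8.93778912e-03  1.35915221e+02] slope 11.959684762102173 downdir -2.4183111007604854 resid 1.6597853854314273
edge 0 y@490 304.4520599825513 deg -4.944112326720228
edge 1 y@490 377.5060056791928 deg -5.2794584457114855
x range [381.46372181 612.84240395]
stop [606.03831134 329.89350497  45.25916603] [598.26388247 293.78441218  31.67484649] [615.3523472  368.41714806  54.47164675]
[-1.79874531e+02 -1.06054956e-02  2.69174401e+01] 0.1
74.5 [-2.04865754e+00  1.11998211e+01  1.16340018e+02 -2.54444375e-14
  5.24601607e+01  1.34513425e+01]
-105.5 [-2.04865754e+00  1.11998211e+01  1.16340018e+02 -2.54444375e-14
  5.24601607e+01 -1.66548658e+02]
-5.5 [ 25.97168256  29.85237719  91.07666853   6.65578771  69.47401059
 118.56786748]
174.5 [ 25.97168256  29.85237719  91.07666853   6.65578771  69.47401059
 -61.43213252]
```

```bash
cat >> h.py <<'E'
UP=190
def pick(xy,z,yaw,w,grip,pre=85,up=UP):
    command_gripper(pre); reach([*xy,up],[180,0,yaw]); movel([*xy,z+25],v=250); movel([*xy,z],v=80)
    command_gripper(w-8,grip); print('opening',round(get_opening(),1),'fing',np.round(get_finger_force(),1),'z',np.round(get_position(),1))
    movel([*xy,z+15],v=60); movel([*xy,up],v=250); print('lifted',round(get_opening(),1),'F',np.round(get_force(),1))
def place(xy,z,yaw,w,open_to,up=UP):
    reach([*xy,up],[180,0,yaw]); movel([*xy,z+20],v=250)
    c=movel([*xy,z-2.5],v=25,f_stop=4); print('contact',c,np.round(get_position(),1))
    command_gripper(open_to); movel([*xy,z+40],v=100); movel([*xy,up],v=250); print('t',round(get_time(),1))
E
python3 - <<'E'
from h import *
pick((491.8,26.2),66,74.5,42,30); place((633.5,-125.7),11,74.5,42,62)
snap("wrist","w1")
E
```

```text
opening 41.3 fing 30.5 z [492.6  26.2  66.7]
lifted 40.9 F [-0.   0.3 -1.6]
contact True [ 633.1 -125.6   11.7]
t 8.9
```

View pics/w1.png

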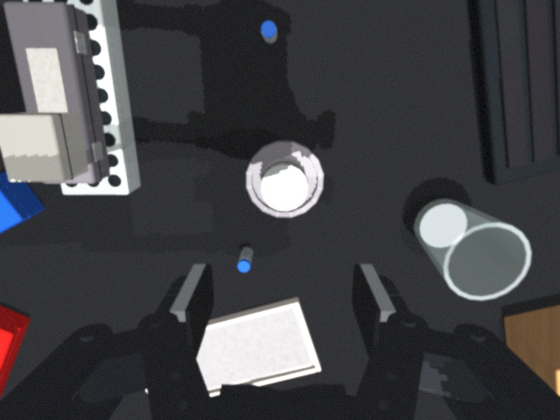

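The tin at (285,185) lies inside the dish rim and the rest of the stack looks undisturbed. Next the box. I'll place it and remeasure the case before gripping it.

```bash
python3 - <<'E'
from h import *
pick((475.1,-39.0),66,74.4,40,25); place((648.3,100),11,-7,40,62)
reach([600,-250,300],[180,0,0])
im,d=snap("top","top1"); w=cloud("top",d); Z=w[...,2]
m=np.zeros(Z.shape,bool); m[160:225,225:325]=1
for lo in (52,18):
    P=w[m&(Z>lo)]; r=cv2.minAreaRect(P[:,:2].astype(np.float32)); print(lo,np.round(r[0],1),np.round(r[1],1),round(r[2],1),np.median(P[:,2]))
print(get_time())
cv2.imwrite('pics/c3.png',cv2.resize(im[100:230,200:360],(800,650))[:600,:,::-1])
E
```

```text
opening 39.6 fing 26.3 z [475.7 -39.1  66.6]
lifted 39.7 F [-0.1  1.1 -1.7]
contact True [647.9 100.   11.6]
t 17.2
52 [484.2  -8.7] [129.9  45. ] 74.1 60.235174766790465
18 [487.9  -7. ] [169.7  60.8] 74.7 58.54853463188135
18.6083
```

View pics/c3.png

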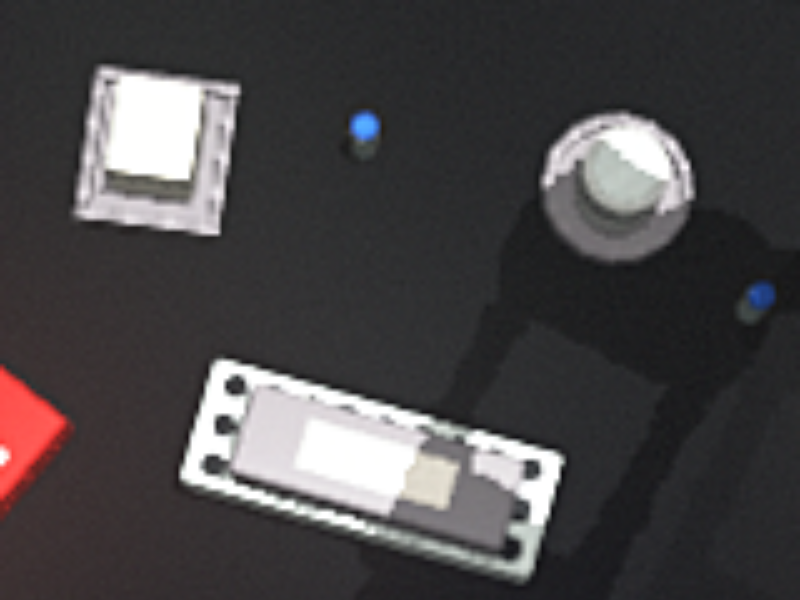

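Box and tin are both inside their rims, at (153,140) and (620,180) in the crop, and the case is unmoved. Now the case goes to the rack.

```bash
cat >> h.py <<'E'
th=0.21; ry=np.radians(-5.2); O=np.array([491,341,35.])
ex=np.array([np.cos(th)*np.cos(ry),np.cos(th)*np.sin(ry),-np.sin(th)]); nn=np.array([np.sin(th)*np.cos(ry),np.sin(th)*np.sin(ry),np.cos(th)])
RR=[180,np.degrees(th),-5.2]
def lane(s,h): return list(O+s*ex+h*nn)
def sh(): q=np.array(get_position())-O; return round(float(q@ex),1),round(float(q@nn),1)
E
python3 - <<'E'
from h import *
pick((484.1,-8.7),38,74.3,44,40)
reach(lane(25,100),RR); movel(lane(25,25),v=200)
c=movel(lane(25,4),v=20,f_stop=4); print('down',c,sh(),np.round(get_force(),1))
s,h=sh()
c=movel(lane(60,h),v=30,f_stop=8); print('slide',c,sh(),np.round(get_force(),1),get_opening())
snap("wrist","w2"); print(get_time())
E
```

```text
opening 43.1 fing 42.9 z [485.   -8.8  38.7]
lifted 43.2 F [-0.5  0.  -3.3]
down True (24.9, 8.9) [-0.3 -1.1  3.7]
slide True (25.6, 8.9) [-0.3  0.5  3.8] 43.209796364249925
26.1333
```

View pics/w2.png

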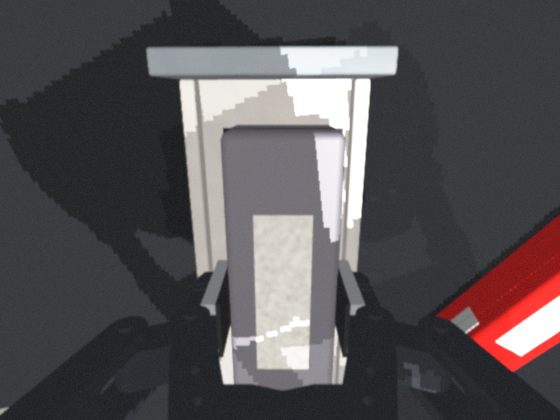

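The case lies in the lane, front end at (283,130), with a gap to the stop at (270,60). It is straight between the walls. I'll slide it on with slightly less down-pressure.

```bash
python3 - <<'E'
from h import *
s,h=sh(); movel(lane(s,h+0.8),v=10); print(sh(),np.round(get_force(),1))
for i in range(4):
    c=movel(lane(60,h+0.8),v=25,f_stop=10); print('slide',c,sh(),np.round(get_force(),1))
    if sh()[0]>42: break
print(get_time(), get_opening())
E
```

```text
(25.4, 9.2) [ 0.4 -0.5 -0.9]
slide True (43.1, 9.1) [-1.  -0.4  5.2]
27.25 43.379992076925205
```

```bash
python3 - <<'E'
from h import *
s,h=sh()
c=movel(lane(s+4,h-1.5),v=15,f_stop=12); print('seat',c,sh(),np.round(get_force(),1))
command_gripper(60); s,h=sh(); movel(lane(s,60),v=150); movel(lane(s,110),v=250)
snap("wrist","w3")
command_gripper(0); reach(lane(-60,60),RR); movel(lane(-60,14),v=150)
c=movel(lane(10,14),v=50,f_stop=10); print('push',c,sh(),np.round(get_force(),1))
a=sh()[0]; c=movel(lane(a+15,14),v=15,f_stop=10); print('push2',c,sh(),np.round(get_force(),1))
s=sh()[0]; movel(lane(s-12,14),v=100); movel(lane(s-12,130),v=250)
reach(lane(20,130),RR); snap("wrist","w4"); print(get_time())
a=np.hstack([cv2.imread('pics/w3.png'),cv2.imread('pics/w4.png')]); cv2.imwrite('pics/w34.png',cv2.resize(a,(800,300)))
E
```

```text
seat True (43.0, 9.0) [-1.6 -0.4  3.3]
push True (-30.5, 13.5) [0.3 0.6 0.2]
push2 True (-30.8, 12.2) [-0.9 -0.1  0.3]
32.9083
```

View pics/w34.png

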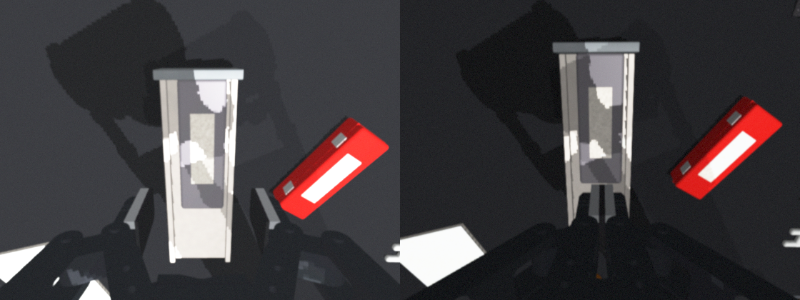

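The case's far end sits at the grey stop, at (205,80) in the left half and (597,50) in the right. Two 10 N pushes did not move it, so it is against the stop. Now the vial block.

```bash
python3 - <<'E'
from h import *
im,d=snap("top","top2"); w=cloud("top",d); Z=w[...,2]
m=np.zeros(Z.shape,bool); m[160:225,225:325]=1
P=w[m&(Z>18)]; r=cv2.minAreaRect(P[:,:2].astype(np.float32)); print(np.round(r[0],1),np.round(r[1],1),round(r[2],1),np.median(P[:,2]))
y=r[2] if r[1][0]>r[1][1] else r[2]+90 if r[2]<45 else r[2]-90
ok=abs(max(r[1])-170)<5 and abs(min(r[1])-60)<4 and 15<abs(y)<110 and abs(np.median(P[:,2])-30)<3
print('yaw',y,ok)
if ok:
    pick(tuple(map(float,r[0])),3,float(y),60,70,up=150)
E
```

```text
[488.2  -6.9] [170.1  60.8] 74.7 30.383752070446576
yaw 74.6845474243164 True
opening 58.9 fing 77.4 z [489.4  -7.1   4. ]
lifted 58.5 F [-0.4  0.1 -3.6]
```

```bash
python3 - <<'E'
from h import *
place((511.5,-307.5),8,1.5,60,80,up=150)
reach([350,-450,330],[180,0,0])
im,d=snap("top","top3"); snap("scene","scene3"); print(get_time())
a=cv2.resize(im[105:245,90:425],(800,334),interpolation=cv2.INTER_CUBIC); cv2.imwrite('pics/c5.png',a[:,:,::-1])
w=cloud("top",d)
m=np.zeros(d.shape,bool); m[140:235,365:430]=1; P=w[m&(w[...,2]>22)]; r=cv2.minAreaRect(P[:,:2].astype(np.float32)); print('block',np.round(r[0],1),np.round(r[1],1),round(r[2],1),np.percentile(P[:,2],[10,50,90]).round(1))
c=cv2.resize(im[130:180,100:160],(720,600),interpolation=cv2.INTER_CUBIC); cv2.imwrite('pics/c6.png',c[:,:,::-1])
E
```

```text
contact True [ 511.2 -307.4    9.1]
t 41.9
43.0917
block [ 511.7 -308.5] [170.8  61.7] 1.6 [32.7 35.4 37.6]
```

View pics/c5.png

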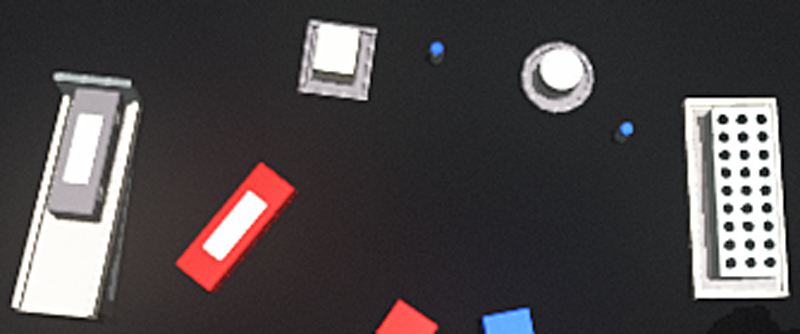

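View pics/c6.png

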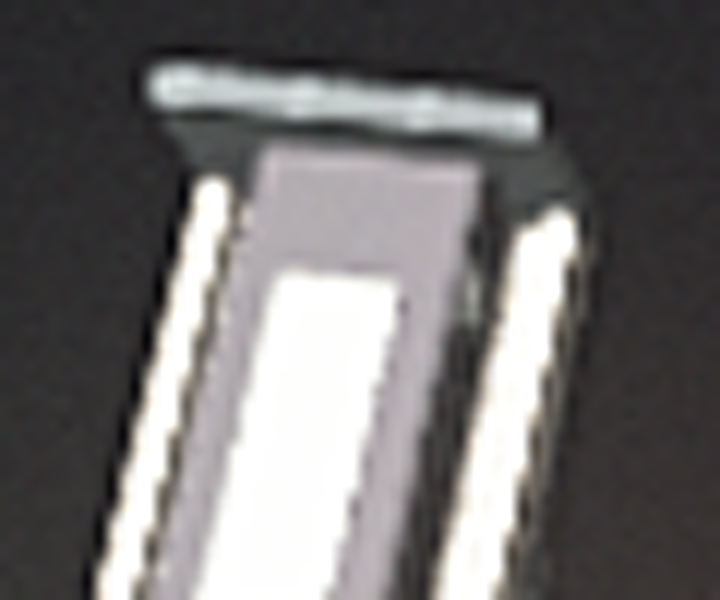

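The crops show the case's end flat against the stop at (370,140). The block is flat in the long tray, with its top at 35 mm, and the box and tin are inside their rims. Handing in.

```bash
python3 -c "
from bench import *
sleep(0.3); print(close_job())"
```

```text
the job is handed in; nothing more can be done
None
```

The job is handed in at about 43 s: the tin is in the round dish, the white box in the small tray, the vial block flat in the long tray, and the column case down the rack against the stop, all released and the arm clear; the hand-in gave no verdict.

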